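# Rack two balance weights heavy end down

### The arm

A 6-joint arm with a two-finger parallel gripper is mounted at the origin on a cart in front of the work surface, level with it; the furniture and walls round the work are solid. World frame = base frame: x ahead of the robot, y to its left, z up, the work surface at z = 0. Lengths are in m, angles in rad, forces in N, time in s.
With the tool pointing down it reaches from about 0.25 to 0.725 m from the base axis. Payload 4 kg.
Tool frame: the origin (TCP) lies at the very end of the fingers, on their centre line; the grasp point (between the pads) lies 19 mm behind it; z points along the fingers, y is the line along which they close (so a half turn about z gives the same grasp; the last joint's range is limited). The gripper opens to 85 mm and grips with 20 to 120 N. Pads are 22 mm wide; open, the fingers measure 114 mm over their backs; the gripper's body (76 mm by 85 mm) begins 54 mm behind the grasp point. The pads swing forward as they close: fully open they stand 13 mm farther back than shut.
Start: joints at [1.286, 0.241, 0.005, 1.335, 0, 1.571], TCP at [0.14, 0.48, 0.231] pointing down, gripper open.
Joint ranges: [-2.72, 2.72], [-1.05, 1.87], [-1.09, 1.28], [-1.99, 2.15], [-1.42, 1.44], [-3.14, 3.14]. Speed limits (rad/s): [2.79, 2.79, 3.14, 3.14, 3.14, 3.14].

### API

Orientations are given as a rotation vector (axis times angle).
In Python, from station import ctrl gives the robot as it stands. Calls block until the motion is done:
- ctrl.move_pose(position, orientation): joint-space move of the TCP to a pose.
- ctrl.move_straight(position, orientation=None, vel=0.15, until_force=None): straight line of the TCP; orientation=None keeps the orientation; vel is the mean speed in m/s. With until_force (N) it stops when the force on the tool has changed by that much, and returns True; else False.
- ctrl.goto_joints(angles): joint-space move.
- ctrl.open_gripper() and ctrl.grab(effort=None): open the fingers fully, or close them until they stop; effort is the grip in N (None keeps the last).
- ctrl.pause(seconds).
- ctrl.solve_ik(position, orientation): joint angles nearest the present ones, or None.
- ctrl.get_image(name): name is "side" or "top" or "wrist"; returns a dict with "image" (400x640x3 uint8, red, green, blue), "z_map" (400x640 float32, m along the optical axis (not along the pixel's ray), 0 where there is no reading), "fx", "fy", "cx", "cy" (pixels), "rvec" (rotation vector, rad) and "tvec" (3), from world to camera coordinates, as OpenCV has them; the wrist camera has in their place "tool_from_camera" (4x4, takes a point from camera to tool coordinates, whose origin is the TCP and whose axes are the flange's). Camera axes: x right, y down, z forward; pixel columns grow to the right and rows downward; lengths in m; the calibration is good to about 2 mm. A picture is of the moment at which its call begins: read the wrist's pose just before it.
A pose or a line that the arm cannot do raises ctrl.MotionError and nothing moves.
- ctrl.finish_job(): hands the job in; it is judged then, once.
Trained networks look in the newest picture that a camera, given by its name, has taken for a name from the list of things; names that differ only in an ending like _2 or _b are one class to them, and where a whole thing is asked for, a point or a joint stands for the part that bears it (a point fixed in the world has none). Each returns a list of dicts, best first, with "conf" (0 to 1); they miss things now and then, are a little off and sometimes report something else, mostly with a low value. They report only what shows in the picture. A call takes as long as a camera call. They do not tell look-alikes from the thing itself.
- ctrl.search_frame(name, camera): "box" ([centre column, centre row, width, height] in pixels, round what is visible of it).
- ctrl.cut_out(name, camera): "mask" (400x640 bool, what is visible of it) and "box" ([centre column, centre row, width, height] in pixels, round what is visible of it).
Readings, each from a call of its own:
- ctrl.current_time(): time.
- ctrl.current_joint_pos(): joint angles.
- ctrl.current_dq(): joint speeds.
- ctrl.current_effort(): joint torques, N m.
- ctrl.current_eef_pos(): TCP position.
- ctrl.current_orientation(): TCP orientation.
- ctrl.current_contact_force(): force on the tool from outside, world axes, zero at the start.
- ctrl.current_ft_torque(): the same for the moment, N m.
- ctrl.current_gripper_width(): opening from 0.0 (shut) to 1.0 (fully open).
- ctrl.current_grasp_force(): force on a finger pad.
Only numpy, scipy, OpenCV 4.12 (cv2) and the standard library are available. Lean on these libraries where they do the work, as an engineer would, in place of code of your own. Each camera call takes 0.05 s, during which the arm holds its last target. There are 200 camera calls.

### The job

Lay the two balance weights in the rocking trays of the rack, one in the middle of each tray, handle up and lengthwise, with the heavy end at the red end, so that both trays rest tipped down to their red ends. The ends look alike, so lift each weight by its orange handle and see which end sinks before you set it down; leave the tape roll and the screwdrivers where they are.

Things in the scene. Friction and masses are not known exactly. Their poses are not given: they have to be found in the camera images.
- bar_a: Balance weight: aluminium tube, black caps, orange pivoted handle at mid-length; 180 long, 36 wide, 34 high (76 with handle), 0.4 kg, mostly in one end. Origin: middle of underside; x along the tube, z up; which end is heavy is not told. Lifted by the handle, its heavy end sinks by 15 deg (a stop) within 0.5 s. Pivot 17 above underside.
- bar_b: Second balance weight: aluminium tube, black caps, orange pivoted handle at mid-length; 180 long, 36 wide, 34 high (76 with handle), 0.4 kg, mostly in one end. Origin: middle of underside; x along the tube, z up; which end is heavy is not told. Lifted by the handle, its heavy end sinks by 15 deg (a stop) within 0.5 s. Pivot 17 above underside.
- bar_a_grip (a point): grip point in bar_a's orange handle lug, 59 above the tube's underside when lying, 17 below the lug's top. Lug 30 long (along the tube), 14 thick (across it), standing 36 high on a yoke 38 wide; grip the 14 thickness from above. A light spring keeps the handle square to the tube when free.
- bar_b_grip (a point): grip point in bar_b's orange handle lug, 59 above the tube's underside when lying, 17 below the lug's top. Lug 30 long (along the tube), 14 thick (across it), standing 36 high on a yoke 38 wide; grip the 14 thickness from above. A light spring keeps the handle square to the tube when free.
- rack: fixed grey steel stand, base plate 224 (x) x 180 (y), with two parallel rocking trays 110 apart in y, blue side walls, each with a red foot stop and red patch at its -x end; highest point 80 above the bench; origin: centre of its underside; x points from the red ends to the open ends, z up.
- bay_left (a point): middle of the left tray's floor (rack's +y side), on the tray's pivot, 45 above the bench; a centred weight has its origin here. Frame as the rack's: x from the red end to the open end, z up. Tray 50 wide inside, 200 long, side walls 14 high; red foot stop at -x, 9 beyond a centred weight's end; the other end is open.
- bay_right (a point): middle of the right tray's floor (rack's -y side), on the tray's pivot, 45 above the bench; a centred weight has its origin here. Frame as the rack's: x from the red end to the open end, z up. Tray 50 wide inside, 200 long, side walls 14 high; red foot stop at -x, 9 beyond a centred weight's end; the other end is open.
- tray_left (a joint): left tray's tilt about its pivot: starts at 0 (level, held by a weak spring); positive = red end down; stops at +-0.22 rad. A centred weight tips it fully to the side of its heavy end.
- tray_right (a joint): right tray's tilt about its pivot: starts at 0 (level, held by a weak spring); positive = red end down; stops at +-0.22 rad. A centred weight tips it fully to the side of its heavy end.
- tape: loose blue tape roll, 84 across, 19 high, a bystander; origin at the centre of its underside
- screwdriver: loose yellow-handled screwdriver, 190 x 25 x 25, a bystander; origin at the centre of the underside. (The red-handled one beside it is fixed.)
Things that resemble listed ones, but are neither listed nor needed, are in the scene too. What is shaped like the bar_a but green is not meant.

How it is judged:
At the end, for the whole second after the job is handed in: Each weight lies at rest in its own tray (origin within 25 mm of the tray's middle along x, 12 mm across and in height), handle up (within 0.4 rad), and both trays are tipped red end down by more than 0.17 rad, which only a heavy end at the red end does (angle between each of bar_a, bar_b's own z axis and vertical below 0.4 rad and linear speed of each of bar_a, bar_b below 0.02 m/s and angular speed of each of bar_a, bar_b below 0.2 rad/s and value of joint each of tray_left, tray_right above 0.17 rad and ((x of bar_a in the frame of bay_left between -0.025 and 0.025 m and y of bar_a in the frame of bay_left between -0.012 and 0.012 m and z of bar_a in the frame of bay_left between -0.012 and 0.012 m and x of bar_b in the frame of bay_right between -0.025 and 0.025 m and y of bar_b in the frame of bay_right between -0.012 and 0.012 m and z of bar_b in the frame of bay_right between -0.012 and 0.012 m) or (x of bar_a in the frame of bay_right between -0.025 and 0.025 m and y of bar_a in the frame of bay_right between -0.012 and 0.012 m and z of bar_a in the frame of bay_right between -0.012 and 0.012 m and x of bar_b in the frame of bay_left between -0.025 and 0.025 m and y of bar_b in the frame of bay_left between -0.012 and 0.012 m and z of bar_b in the frame of bay_left between -0.012 and 0.012 m))); the robot touches nothing.
It fails at once if the tape roll is moved by more than 40 mm (distance of tape from where it was at the start of the episode above 0.04 m).
It fails at once if the yellow screwdriver is moved by more than 40 mm (distance of screwdriver from where it was at the start of the episode above 0.04 m).
It also fails if it takes over 64 s, if anything falls off the work surface, if the arm or the gripper's body presses on something with over 40 N, if the wrist force passes 120 N, or if a joint passes its speed limit or range.

## Working session

There is one attempt and no reset: what is moved stays moved. The work goes in short steps, each a Python script; the robot and the scene stay as the last script left them, time stands still between calls to the robot, and variables do not carry over. Pictures are saved under pics/ and viewed, at most 10 in all, crops included, and the job is handed in when it is done.

```bash
mkdir -p pics; ls
cat > h.py <<'E'
from station import ctrl
import numpy as np, cv2
from scipy.spatial.transform import Rotation as R
def save(d,n): cv2.imwrite(f'pics/{n}.png',cv2.cvtColor(d['image'],cv2.COLOR_RGB2BGR))
def cloud(d):
    z=d['z_map'];v,u=np.mgrid[:400,:640]
    p=np.stack([(u-d['cx'])/d['fx']*z,(v-d['cy'])/d['fy']*z,z],-1)
    if 'rvec' in d:
        M=R.from_rotvec(np.ravel(d['rvec'])).as_matrix(); w=(p-np.ravel(d['tvec']))@M
    else:
        T=d['tool_from_camera']; q=p@T[:3,:3].T+T[:3,3]
        w=q@d['R'].T+d['P']
    w[z==0]=np.nan; return w
def wrist():
    P=np.array(ctrl.current_eef_pos());Q=R.from_rotvec(ctrl.current_orientation()).as_matrix()
    d=ctrl.get_image('wrist');d['P']=P;d['R']=Q;return d
E
python3 - <<'E'
from h import *
a=ctrl.get_image('top');b=ctrl.get_image('side')
save(a,'top0');save(b,'side0')
np.savez('top0.npz',**a);np.savez('side0.npz',**b)
for n in ['bar_a','rack','tape','screwdriver','bar_a_grip']:
    for c in ['top','side']:
        for r in ctrl.search_frame(n,c): print(n,c,np.round(r['box']),round(r['conf'],2))
print(ctrl.current_time(),ctrl.current_orientation())
E
```

```text
pics
bar_a top [374. 231.  55.  46.] 0.79
bar_a top [327. 176.  56.  56.] 0.71
bar_a top [220. 211.  31.  80.] 0.31
bar_a side [355. 201.  45.  41.] 0.86
bar_a side [363. 178.  58.  28.] 0.7
bar_a side [289. 215.  54.  41.] 0.55
rack top [242. 210.  75.  85.] 0.75
rack top [260. 204.  37.  77.] 0.31
rack side [303. 277. 132.  80.] 0.56
rack side [363. 177.  56.  32.] 0.37
tape top [317. 262.  30.  25.] 0.87
tape side [381. 234.  37.  20.] 0.78
tape side [303. 275. 131.  85.] 0.41
tape side [363. 175.  12.  26.] 0.35
screwdriver top [411. 155.  21.  56.] 0.7
screwdriver side [302. 181.  24.   9.] 0.72
bar_a_grip top [431. 236.  18.  14.] 0.6
bar_a_grip top [378. 232.  12.  14.] 0.6
bar_a_grip side [362. 175.   8.  26.] 0.71
bar_a_grip side [356. 193.  18.  29.] 0.56
0.6 [4.45838057e-01 3.10976856e+00 2.81569661e-05]
```

Run:
```python
import cv2
a=cv2.imread('pics/top0.png')[110:300,180:480];cv2.imwrite('pics/top0c.png',cv2.resize(a,(800,507),interpolation=cv2.INTER_CUBIC))
a=cv2.imread('pics/side0.png')[130:340,210:470];cv2.imwrite('pics/side0c.png',cv2.resize(a,(742,600),interpolation=cv2.INTER_CUBIC))
```

```text
(no output)
```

View pics/top0c.png

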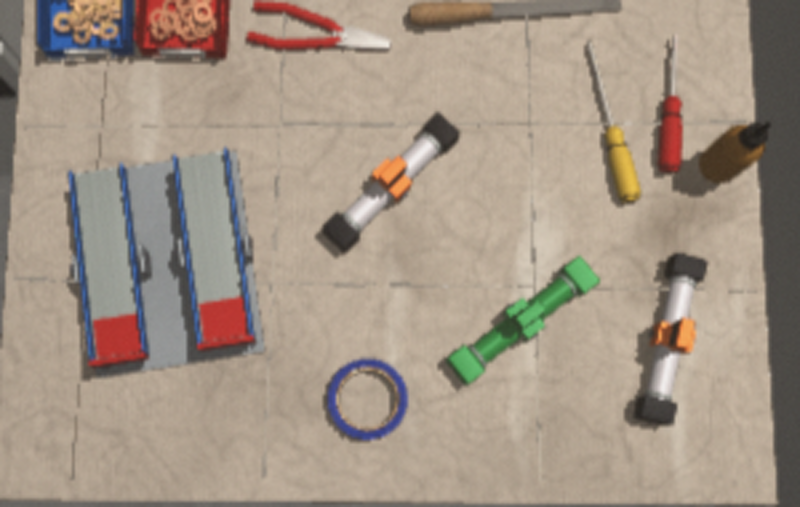

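View pics/side0c.png

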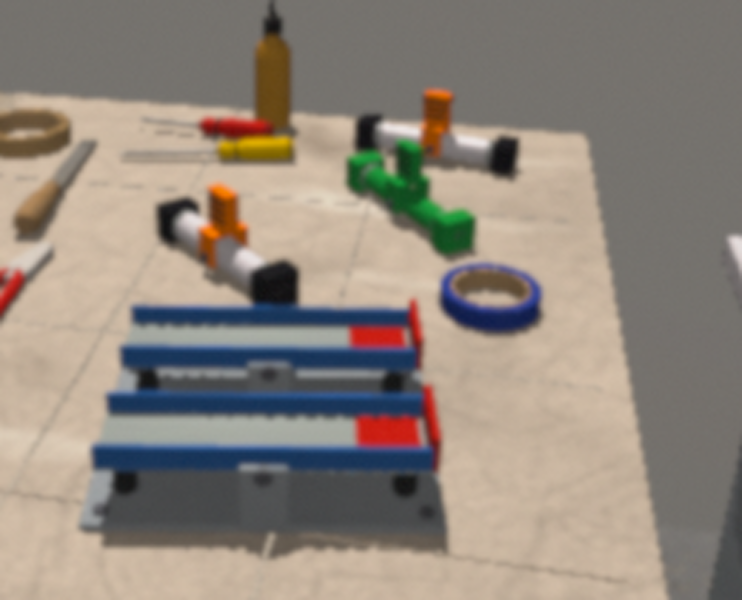

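The top view shows three weight-shaped things. Two are aluminium with orange handles, at px (327,178) and (433,235), and these fit the description. The third, at (375,231), is green and is not meant. The rack is at (242,210) with its red ends at the bottom of the image, the tape at (317,260) and the screwdrivers at (411,155) and (431,155). Next I measure positions.

Run:
```python
from h import *
d=dict(np.load('top0.npz'));w=cloud(d);im=d['image'];hsv=cv2.cvtColor(im,cv2.COLOR_RGB2HSV)
C=-R.from_rotvec(np.ravel(d['rvec'])).as_matrix().T@np.ravel(d['tvec']);print('cam',C.round(3),'fx',d['fx'])
H,S,V=[hsv[...,i] for i in range(3)]
def box(c,r,a,b):
    m=np.zeros((400,640),bool);m[r-b:r+b,c-a:c+a]=1;return m
print('desk z',np.nanmedian(w[240:280,350:400,2]))
for n,b in [('A',box(327,178,30,30)),('B',box(433,235,17,36))]:
    o=b&(H<18)&(S>170)&(V>120)
    p=w[o];print(n,'orange',o.sum(),'z max',np.nanmax(p[:,2]).round(3))
    top=p[p[:,2]>0.066];print(' lug top n',len(top),top.mean(0).round(4),np.ptp(top,0).round(3))
    m=b&(w[...,2]>0.018)&(w[...,2]<0.06)
    k=b&(w[...,2]>0.012); 
    cap=b&(V<75)&(w[...,2]>0.022)
    q=w[cap]; l=np.float32(q[:,:2]); _,lab,cen=cv2.kmeans(l,2,None,(3,50,1e-4),5,cv2.KMEANS_PP_CENTERS)
    v=cen[1]-cen[0];print(' caps',cen.round(4).tolist(),'mid',cen.mean(0).round(4),'len',np.linalg.norm(v).round(3),'ang',np.degrees(np.arctan2(v[1],v[0])).round(1),'z',np.nanmedian(q[:,2]).round(3))
    t=w[m][:,:2]; (c,s,a)=cv2.minAreaRect(np.float32(t));print(' rect',np.round(c,4),np.round(s,3),round(a,1))
b=box(242,210,45,48)
blue=b&(H>100)&(H<125)&(S>130)&(w[...,2]>0.035)
red=b&((H<8)|(H>172))&(S>150)&(w[...,2]>0.03)&(np.arange(400)[:,None]>210)
for n,m in [('blue',blue),('red',red)]:
    c,s,a=cv2.minAreaRect(np.float32(w[m][:,:2]));print(n,m.sum(),np.round(c,4),np.round(s,3),round(a,1),'z',np.nanpercentile(w[m][:,2],[5,50,95]).round(3))
for n,r in (('L',blue&(np.arange(640)<236)),):pass
q=w[blue][:,:2];np.save('blue.npy',q)
# direction of each wall via PCA over 1D clusters
best=None
for a in np.radians(np.arange(-30,30,.1)):
    y=-q[:,0]*np.sin(a)+q[:,1]*np.cos(a);h=np.histogram(y,np.arange(-1,1,.003))[0];s=(h.astype(float)**2).sum()
    if best is None or s>best[0]:best=(s,a)
a=best[1];y=np.sort(-q[:,0]*np.sin(a)+q[:,1]*np.cos(a));print('rack ang',np.degrees(a));
g=np.split(y,np.where(np.diff(y)>.008)[0]+1);print([(len(k),np.median(k).round(4)) for k in g if len(k)>5])
x=q@[np.cos(a),np.sin(a)];print('x ext',np.percentile(x,[0,1,99,100]).round(4))
x=w[red][:,:2]@[np.cos(a),np.sin(a)];print('red x',np.percentile(x,[0,1,99,100]).round(4))
t=box(317,262,18,15)&(H>100)&(S>120);print('tape',np.nanmean(w[t],0).round(3))
```

```text
cam [0.314 0.034 1.241] fx 433.78995628635477
desk z 0.0016553931853774799
A orange 39 z max 0.083
 lug top n 25 [ 0.6045 -0.0027  0.077 ] [0.023 0.022 0.009]
 caps [[0.5489000082015991, 0.04919999837875366], [0.6597999930381775, -0.060600001364946365]] mid [ 0.6044 -0.0057] len 0.156 ang -44.7 z 0.035
 rect [ 0.6047 -0.0068] [0.04 0.18] 45.1
B orange 18 z max 0.08
 lug top n 11 [ 0.4306 -0.2958  0.0761] [0.025 0.009 0.008]
 caps [[0.36250001192092896, -0.27730000019073486], [0.5027999877929688, -0.3151000142097473]] mid [ 0.4327 -0.2962] len 0.145 ang -15.1 z 0.035
 rect [ 0.4358 -0.2992] [0.041 0.181] 75.6
blue 190 [0.5228 0.2358] [0.19  0.166] 8.6 z [0.057 0.06  0.064]
red 536 [0.4423 0.2224] [0.048 0.163] 8.7 z [0.043 0.047 0.069]
rack ang 8.600000000000549
[(41, np.float64(0.0728)), (52, np.float64(0.1269)), (49, np.float64(0.1824)), (48, np.float64(0.2364))]
x ext [0.4571 0.4625 0.6441 0.6472]
red x [0.4464 0.4473 0.494  0.4948]
tape [0.367 0.021 0.021]
```

```bash
cat >> h.py <<'E'
def down(deg):  # tool x heading deg, tool z down
    p=np.radians(deg)/2; return np.pi*np.array([np.cos(p),np.sin(p),0])
def head():
    x=R.from_rotvec(ctrl.current_orientation()).as_matrix()[:,0]; return np.degrees(np.arctan2(x[1],x[0]))
def pick(xy,deg):
    for h in (deg,deg+180):
        q=ctrl.solve_ik([*xy,.19],down(h)); print(h,None if q is None else np.round(q,2))
    q=[(abs(s[5]),h) for h in (deg,deg+180) if (s:=ctrl.solve_ik([*xy,.19],down(h))) is not None]
    h=min(q)[1]
    ctrl.move_pose([*xy,.19],down(h))
    ctrl.move_straight([*xy,.10],vel=.15)
    print('hit',ctrl.move_straight([*xy,.044],vel=.06,until_force=6))
    ctrl.grab(100); print('w',ctrl.current_gripper_width(),ctrl.current_grasp_force(),ctrl.current_eef_pos())
    ctrl.move_straight([*xy,.20],vel=.12); ctrl.pause(.7)
    print('F',ctrl.current_contact_force(),'T',ctrl.current_ft_torque(),ctrl.current_time(),'head',head())
def look(n):
    for c in ('top','side','wrist'):
        d=wrist() if c=='wrist' else ctrl.get_image(c); save(d,n+c); np.savez(n+c+'.npz',**d)
E
python3 - <<'E'
from h import *
pick((.6045,-.0045),-44.8); look('A1')
a=[cv2.imread(f'pics/A1{c}.png') for c in ('top','side','wrist')]
a=[a[0][100:280,220:460],a[1][100:280,210:450],cv2.resize(a[2],(288,180))]
a=[cv2.resize(x,(400,300)) for x in a]
cv2.imwrite('pics/A1m.png',np.vstack([np.hstack(a[:2]),np.hstack([a[2],a[2]*0])]))
E
```

```text
-44.8 [-0.01  0.47  0.23  1.33  0.   -2.37]
135.2 [-0.01  0.47  0.23  1.33  0.    0.77]
hit False
w 0.14810532333466536 97.85239219665527 [ 0.60467145 -0.00446092  0.04430632]
F [ 0.19559654  0.44741368 -2.89247531] T [-0.15172438 -0.08371018 -0.03615211] 7.6333 head 135.20088628413728
```

View pics/A1m.png

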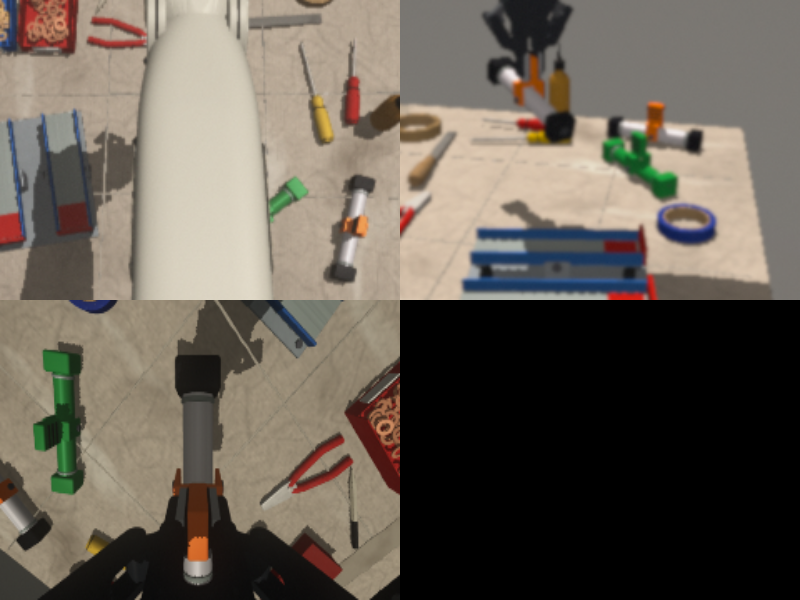

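A is held by its handle. The wrist view shows the end at the tool's +x side, heading 135°, towards the rack and tape. I check end heights from depth.

```bash
cat >> h.py <<'E'
def ends(n):
    """points in bar coords: along tool x (s), across tool y (t), height below TCP"""
    P=None
    for c in ('side','wrist'):
        d=dict(np.load(n+c+'.npz'))
        if 'P' in d: P=d['P'];Q=d['R']
    for c in ('side','wrist'):
        d=dict(np.load(n+c+'.npz')); w=cloud(d)-P; loc=w@Q
        for lo,hi in ((-.1,-.06),(-.06,-.03),(.03,.06),(.06,.1)):
            m=(loc[...,0]>lo)&(loc[...,0]<hi)&(abs(loc[...,1])<.03)&(loc[...,2]>-.02)&(loc[...,2]<.09)
            v=loc[m]
            if len(v)>5: print(c,(lo,hi),len(v),'z',(P[2]-np.percentile(v[:,2],[2,50,98])).round(3),'t',np.percentile(v[:,1],[3,50,97]).round(3),'smax',np.abs(v[:,0]).max().round(3))
E
python3 - <<'E'
from h import *
ends('A1')
E
```

```text
side (-0.1, -0.06) 190 z [0.21  0.201 0.177] t [-0.013  0.013  0.02 ] smax 0.091
side (-0.06, -0.03) 96 z [0.199 0.191 0.175] t [-0.002  0.01   0.014] smax 0.06
side (0.03, 0.06) 102 z [0.175 0.168 0.151] t [-0.006  0.009  0.014] smax 0.059
side (0.06, 0.1) 306 z [0.17  0.156 0.135] t [-0.015  0.007  0.02 ] smax 0.087
wrist (-0.1, -0.06) 461 z [0.203 0.201 0.193] t [-0.011  0.001  0.013] smax 0.069
wrist (-0.06, -0.03) 1012 z [0.203 0.199 0.192] t [-0.01   0.001  0.012] smax 0.06
wrist (0.03, 0.06) 3041 z [0.177 0.171 0.158] t [-0.012  0.001  0.013] smax 0.06
wrist (0.06, 0.1) 3873 z [0.172 0.169 0.164] t [-0.016  0.001  0.017] smax 0.086
```

Both cameras agree: the tool +x end is about 45 mm lower over the bar's length, so it is the heavy one. The tool x axis must therefore point at the red end, heading 188.6°. I place A in the left tray.

```bash
cat >> h.py <<'E'
RA=np.radians(8.6);E_=np.array([np.cos(RA),np.sin(RA)]);N_=np.array([-np.sin(RA),np.cos(RA)])
BAY={'L':.548*E_+.2094*N_,'R':.548*E_+.0998*N_}
def place(bay,h):
    xy=BAY[bay]-.003*E_
    ctrl.move_pose([*xy,.19],down(h)); ctrl.move_straight([*xy,.125],vel=.15)
    print('hit',ctrl.move_straight([*xy,.089],vel=.04,until_force=10)); ctrl.pause(.3)
    print('F',ctrl.current_contact_force(),ctrl.current_ft_torque(),ctrl.current_eef_pos())
E
python3 - <<'E'
from h import *
place('L',188.6); look('A2'); ends('A2'); print(ctrl.current_time())
a=cv2.imread('pics/A2side.png')[100:340,190:470];cv2.imwrite('pics/A2s.png',cv2.resize(a,(700,600)))
E
```

```text
hit False
F [-1.46130556 -0.67622731 -1.79062033] [-0.06863513  0.19823101  0.01280217] [0.50745624 0.28851994 0.08897426]
side (-0.1, -0.06) 1200 z [0.096 0.063 0.004] t [-0.026  0.012  0.029] smax 0.1
side (-0.06, -0.03) 852 z [0.084 0.054 0.004] t [-0.023  0.01   0.029] smax 0.06
side (0.03, 0.06) 676 z [0.065 0.04  0.004] t [-0.004  0.012  0.028] smax 0.06
side (0.06, 0.1) 873 z [0.062 0.038 0.004] t [-0.016  0.017  0.028] smax 0.1
wrist (-0.1, -0.06) 733 z [0.09  0.087 0.08 ] t [-0.012  0.     0.012] smax 0.069
wrist (-0.06, -0.03) 741 z [0.088 0.085 0.079] t [-0.011 -0.     0.011] smax 0.06
wrist (0.03, 0.06) 6110 z [0.067 0.051 0.031] t [-0.028 -0.001  0.026] smax 0.06
wrist (0.06, 0.1) 8669 z [0.064 0.045 0.024] t [-0.028 -0.001  0.026] smax 0.099
11.05
```

View pics/A2s.png

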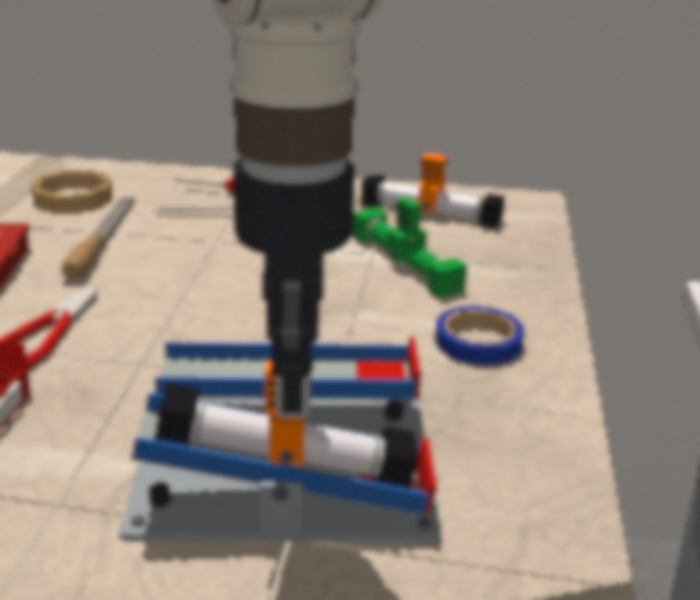

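The side view shows A between the blue walls (px crop 290,440), with the tray tipped to the red end. I release it, then pick up B.

Run:
```python
from h import *
p=np.array(ctrl.current_eef_pos()); 
ctrl.move_straight([p[0],p[1],.0875],vel=.03,until_force=6)
ctrl.open_gripper(); ctrl.move_straight([p[0],p[1],.21],vel=.15)
pick((.4315,-.2963),-15.1); look('B1'); ends('B1')
d=dict(np.load('B1top.npz'))
a=d['image'][140:290,190:390,::-1];s=cv2.imread('pics/B1side.png')[100:340,210:530]
cv2.imwrite('pics/B1m.png',np.hstack([cv2.resize(a,(400,300)),cv2.resize(s,(400,300))]))
```

```text
-15.1 [-0.6   0.31 -0.01  1.25  0.    2.8 ]
164.9 [-0.6   0.31 -0.01  1.25  0.   -0.34]
hit False
w 0.14274011591090777 97.69430637359619 [ 0.43145952 -0.29634707  0.04387765]
F [-0.09831312  0.22244971 -4.22321763] T [ 0.05406518  0.15622554 -0.04673688] 19.725 head 164.89863374286895
side (-0.1, -0.06) 139 z [0.17  0.157 0.137] t [-0.009  0.015  0.021] smax 0.096
side (-0.06, -0.03) 83 z [0.177 0.164 0.151] t [0.001 0.011 0.014] smax 0.059
side (0.03, 0.06) 95 z [0.206 0.189 0.174] t [0.001 0.011 0.018] smax 0.06
side (0.06, 0.1) 128 z [0.21  0.195 0.177] t [-0.012  0.016  0.02 ] smax 0.084
wrist (-0.1, -0.06) 1072 z [0.173 0.17  0.167] t [-0.013  0.001  0.014] smax 0.096
wrist (0.03, 0.06) 3874 z [0.209 0.2   0.191] t [-0.014  0.001  0.015] smax 0.06
wrist (0.06, 0.1) 5773 z [0.213 0.211 0.186] t [-0.016  0.001  0.017] smax 0.084
```

View pics/B1m.png

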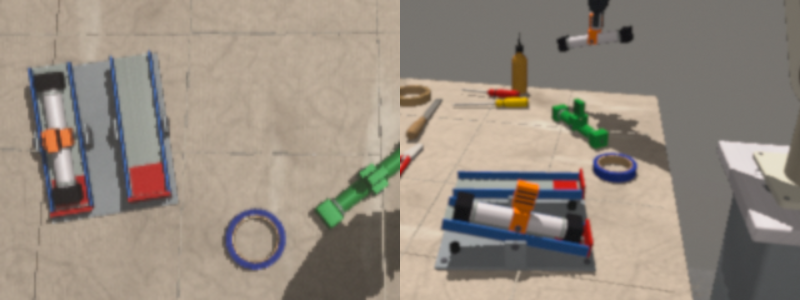

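The view shows A lying in the left tray, red end down. B's low (heavy) end is at tool −x, so the heading must be 8.6°. I place it in the right tray with a higher transit over A.

Run:
```python
from h import *
xy=BAY['R']
ctrl.move_pose([*xy,.25],down(8.6))
BAY['R']=xy+.002*E_
place('R',8.6)
p=np.array(ctrl.current_eef_pos())
look('B2'); ends('B2'); print(ctrl.current_time())
a=cv2.imread('pics/B2side.png')[180:340,190:430];cv2.imwrite('pics/B2s.png',cv2.resize(a,(780,520)))
```

```text
hit False
F [-1.07782885 -0.01171544 -2.74746228] [-0.06338292  0.16599655  0.01810205] [0.52587404 0.18047563 0.08912116]
side (-0.1, -0.06) 590 z [0.061 0.042 0.004] t [-0.028 -0.016  0.012] smax 0.1
side (-0.06, -0.03) 470 z [0.066 0.042 0.004] t [-0.028 -0.011  0.006] smax 0.06
side (0.03, 0.06) 481 z [0.094 0.065 0.004] t [-0.028 -0.01   0.025] smax 0.06
side (0.06, 0.1) 550 z [0.099 0.073 0.005] t [-0.029 -0.016  0.028] smax 0.1
wrist (-0.1, -0.06) 1165 z [0.063 0.061 0.057] t [-0.013  0.001  0.014] smax 0.095
wrist (0.03, 0.06) 6419 z [0.097 0.082 0.051] t [-0.026  0.001  0.028] smax 0.06
wrist (0.06, 0.1) 13141 z [0.101 0.077 0.06 ] t [-0.026  0.001  0.028] smax 0.1
24.55
```

View pics/B2s.png

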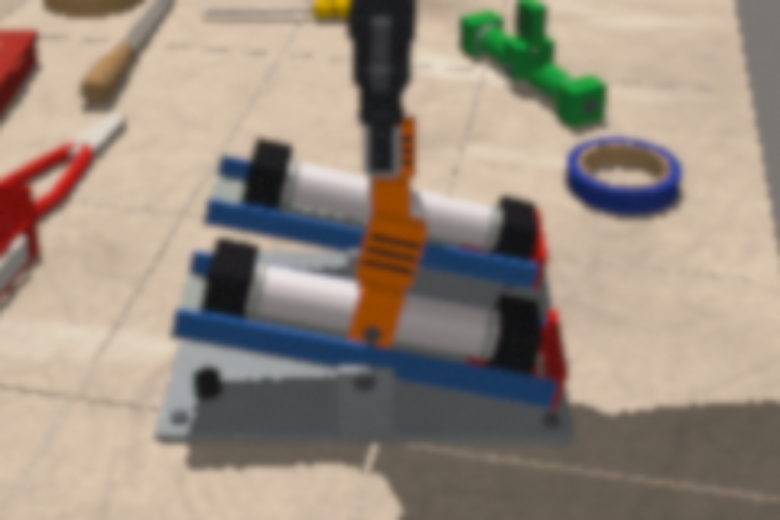

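B lies in the right tray beside A, both tipped red end down. I release, retreat and check numerically.

Run:
```python
from h import *
p=np.array(ctrl.current_eef_pos())
ctrl.move_straight([p[0],p[1],.0875],vel=.03,until_force=6)
ctrl.open_gripper(); ctrl.move_straight([p[0],p[1],.22],vel=.15); ctrl.move_pose([.40,-.15,.25],down(8.6)); ctrl.pause(1)
d=ctrl.get_image('top');save(d,'end');w=cloud(d);im=d['image'];hsv=cv2.cvtColor(im,cv2.COLOR_RGB2HSV)
r=np.stack([w[...,:2]@E_,w[...,:2]@N_],-1)
cap=(hsv[...,2]<70)&(w[...,2]>.04)
for b in 'LR':
    c=[BAY[b]@E_,BAY[b]@N_];l=r-c
    for s in (-1,1):
        m=cap&(abs(l[...,1])<.024)&(s*l[...,0]>.05)&(s*l[...,0]<.12)
        print(b,s,m.sum(),'x',np.percentile(l[m][:,0],[3,50,97]).round(4),'y',np.percentile(l[m][:,1],[3,50,97]).round(4),'z',np.median(w[m][:,2]).round(4))
print(ctrl.current_time(),[np.round(x['box']) for n in('tape','screwdriver') for x in ctrl.search_frame(n,'top')])
a=im[110:300,180:480,::-1];cv2.imwrite('pics/endc.png',cv2.resize(a,(800,507)))
```

```text
L -1 125 x [-0.0901 -0.0791 -0.0684] y [-0.0165 -0.0008  0.0178] z 0.0623
L 1 121 x [0.0626 0.073  0.0833] y [-0.0166  0.0001  0.018 ] z 0.0963
R -1 115 x [-0.0963 -0.0861 -0.0747] y [-0.0157  0.0016  0.0187] z 0.0612
R 1 106 x [0.0559 0.0659 0.0757] y [-0.0165 -0.0005  0.0171] z 0.0948
32.1833 [array([319., 259.,  31.,  26.]), array([410., 155.,  19.,  57.])]
```

View pics/endc.png

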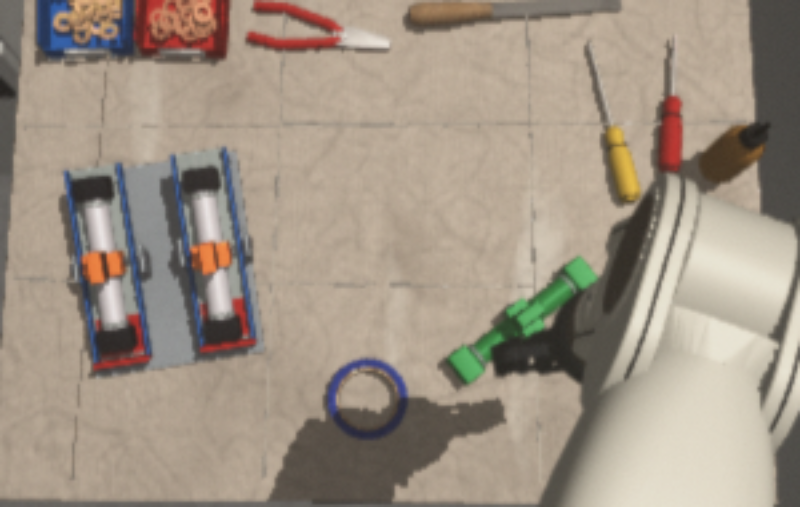

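Both weights are centred within about 5 mm and both trays tilt about 0.22 rad to the red end. The tape and screwdriver have not moved.

```bash
python3 -c "
from h import *
print(ctrl.finish_job())"
```

```text
the job is handed in; nothing more can be done
None
```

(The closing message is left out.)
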